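# Cull the broken tiles before decorating

### The arm

A 6-joint arm with a two-finger parallel gripper is mounted at the origin on the work surface. World frame = base frame: x ahead of the robot, y to its left, z up, the work surface at z = 0. Lengths are in m, angles in degrees, forces in N, time in s.
With the tool pointing down it reaches from about 0.325 to 0.85 m from the base axis. Payload 15.5 kg.
Tool frame: the origin (TCP) lies at the very end of the fingers, on their centre line; the grasp point (between the pads) lies arm.grip_depth behind it (arm.grip_depth is the distance from the TCP to the grasp point, in m); z points along the fingers, y is the line along which they close (so a half turn about z gives the same grasp; the last joint's range is limited). The gripper opens to 91 mm and grips with 3 to 60 N. Pads are 32 mm wide; open, the fingers measure 118 mm over their backs; the gripper's body (76 mm by 178 mm) begins 60 mm behind the grasp point.
Start: joints at [68.497, 28.281, 77.091, -0, 74.628, -5.472], TCP at [0.173, 0.601, 0.214] pointing down, gripper open.
Joint ranges: [-166.48, 166.48], [-47.26, 123.95], [12.59, 153.08], [-70.14, 250.14], [6.76, 159.57], [-176.63, 176.63]. Speed limits (degrees/s): [108.29, 108.29, 147.25, 172.46, 172.46, 172.46].

### API

Orientations are given as a 3x3 rotation matrix whose columns are the frame's x, y, z axes.
In Python, from rig import arm gives the robot as it stands. Calls block until the motion is done:
- arm.move_to(position, orientation): joint-space move of the TCP to a pose.
- arm.move_l(position, orientation=None, feed=0.15): straight line of the TCP; orientation=None keeps the orientation; feed is the mean speed in m/s.
- arm.move_joints(angles): joint-space move.
- arm.grip(opening): finger opening in m; the grip force is fixed at half the most; returns when the fingers have stopped.
- arm.sleep(seconds).
- arm.solve_ik(position, orientation): joint angles nearest the present ones, or None.
- arm.snapshot(name): name is "scene" or "top" or "wrist"; returns the picture (384x512x3 uint8, red, green, blue); there is no depth.
- arm.get_calibration(name): a dict with "intrinsics" (3x3 intrinsics, pixels), "cam_to_world" (4x4, takes a point from camera to world coordinates). Camera axes: x right, y down, z forward; pixel columns grow to the right and rows downward; lengths in m; the calibration is good to about 2 mm. The wrist camera is an equidistant fisheye: a pixel r from the principal point sees the ray r / f radians off the axis. A picture is of the moment at which its call begins: read the wrist's pose just before it. get_calibration takes no time and is no camera call; for the wrist camera it gives the pose at the moment of the call.
A pose or a line that the arm cannot do raises arm.Unreachable and nothing moves.
- arm.sign_off(): hands the job in; it is judged then, once.
Readings, each from a call of its own:
- arm.current_t(): time.
- arm.current_joint_positions(): joint angles.
- arm.current_dq(): joint speeds.
- arm.current_tau(): joint torques, N m.
- arm.current_ee_pos(): TCP position.
- arm.current_tool_rot(): TCP orientation.
- arm.current_force(): force on the tool from outside, world axes, zero at the start.
- arm.current_torque(): the same for the moment, N m.
- arm.current_width(): finger opening in m.
- arm.current_grasp_force(): force on a finger pad.
Only numpy, scipy, OpenCV 4.12 (cv2) and the standard library are available. Lean on these libraries where they do the work, as an engineer would, in place of code of your own. Each camera call takes 0.05 s, during which the arm holds its last target. There are 200 camera calls.

### The job

First take the lid off the scrap tub and lay it down handle up in the middle of the cork mat. Then pick the two broken tiles (one has lost a corner, one has broken short) off the ware board and put them in the tub. Leave the four whole tiles where they lie, and do not disturb the brush, bottles and other things standing about.

Things in the scene. Friction and masses are not known exactly. Their poses are not given: they have to be found in the camera images.
- board: Origin: centre of its underside. Fixed wooden ware board, 220 (x) x 280 (y) x 14 mm high; carries six unglazed tiles in two rows of three (about 95 mm apart) and a brush along its edge nearest the robot.
- tub: Origin: centre of its underside. Fixed open teal plastic scrap tub, outside 200 (own x) x 130 (own y) x 60 mm high, walls 4 mm, inner floor 4 to 5 mm above the table; its lid lies loosely on it at the start. Stands left or right of the board.
- lid: Origin: centre of its underside. Loose teal lid of the tub, plate 208 (own x) x 138 (own y) x 6 mm on a 182 x 112 x 6 mm locating step that drops into the tub's mouth (the origin is under the step, plate top at z = 12 mm). A bar handle stands on the middle: 70 mm along own x, 14 mm wide along own y, 28 mm tall (own z 12 to 40 mm). About 0.16 kg.
- lid_grip (a point): Centre of the top face of the lid's bar handle, 40 mm above the lid's origin; axes as the lid.
- mat: Origin: centre of its underside. Empty cork mat lying on the table on the other side of the board from the tub, 230 (own x) x 160 (own y) x 4 mm; fixed.
- chipped: Loose bisque tile like the whole ones, 48 x 48 x 12 mm, but the corner at own +x +y has snapped off along a 45 degree line (18 mm off each edge). Origin: underside, at the centre of the former square; own z up. About 50 g. The faces at own x = +24 mm (from y = -24 to +6 mm) and y = +24 mm (x = -24 to +6 mm) are shortened.
- short: Origin: centre of its underside. Loose bisque tile that has broken short: 48 (own x) x 30 (own y) x 12 mm, own z up, about 34 g.
- whole_1: Origin: centre of its underside. Loose whole square bisque tile, 48 x 48 x 12 mm, own z up, 55 g; to be left alone.
- whole_2: Origin: centre of its underside. Loose whole square bisque tile, 48 x 48 x 12 mm, own z up, 55 g; to be left alone.
- whole_3: Origin: centre of its underside. Loose whole square bisque tile, 48 x 48 x 12 mm, own z up, 55 g; to be left alone.
- whole_4: Origin: centre of its underside. Loose whole square bisque tile, 48 x 48 x 12 mm, own z up, 55 g; to be left alone.
- brush: Loose flat brush lying on the board along its edge nearest the robot: 162 mm long along own y (-85 to +77 mm), 9 mm wide, 8 mm high. Origin on its underside. Bystander.
- glaze_grey: Origin: centre of its underside. Bystander: grey glaze bottle, 60 mm diameter, 120 mm tall.
- glaze_red: Origin: centre of its underside. Bystander: dark red glaze bottle, 56 mm diameter, 115 mm tall.
- mug: Origin: centre of its underside. Bystander: unglazed mug, 76 mm diameter, 80 mm tall.
- stamp: Origin: centre of its underside. Bystander: small hand stamp, 34 x 34 mm foot, 46 mm tall, between board and robot.
- spray: Origin: centre of its underside. Bystander: amber spray bottle, 72 mm diameter, 197 mm tall.
Not all that is in view belongs to the job. Leave any pink look-alike of the lid alone.

How it is judged (in metres and radians):
On the way:
1. the lid lies handle up on the cork mat, let go (horizontal distance between lid and mat below 0.04 m and height (world z) of lid below 0.01 m and angle between lid's own z axis and vertical below 0.1 rad and linear speed of lid below 0.02 m/s and contact force between lid and the fingers below 0.2 N), for 0.2 s.
At the end, for the whole second after the job is handed in: Both broken tiles lie at rest inside the tub, below its rim; the lid lies flat, handle up, on the cork mat, its centre within 40 mm of the mat's centre; each whole tile is within 15 mm of where it lay at the start; brush, bottles, mug and stamp are within 30 mm of where they were (horizontal distance between lid and mat below 0.04 m and height (world z) of lid below 0.01 m and angle between lid's own z axis and vertical below 0.1 rad and linear speed of each of lid, chipped, short below 0.02 m/s and x of chipped in the frame of tub between -0.094 and 0.094 m and y of chipped in the frame of tub between -0.059 and 0.059 m and z of chipped in the frame of tub between -0.002 and 0.045 m and x of short in the frame of tub between -0.094 and 0.094 m and y of short in the frame of tub between -0.059 and 0.059 m and z of short in the frame of tub between -0.002 and 0.045 m and distance of each of whole_1, whole_2, whole_3, whole_4 from where it was at the start of the episode below 0.015 m and distance of each of brush, glaze_grey, glaze_red, mug, stamp, spray from where it was at the start of the episode below 0.03 m); the robot touches nothing.
It fails at once if a whole tile is lifted or pushed more than 30 mm (distance of any of whole_1, whole_2, whole_3, whole_4 from where it was at the start of the episode above 0.03 m).
It fails at once if a bystander (brush, bottle, mug, stamp) is moved more than 30 mm (distance of any of brush, glaze_grey, glaze_red, mug, stamp, spray from where it was at the start of the episode above 0.03 m).
It also fails if it takes over 69 s, if anything falls off the work surface, if the arm or the gripper's body presses on something with over 40 N, if the wrist force passes 120 N, or if a joint passes its speed limit or range.

## Working session

There is one attempt and no reset: what is moved stays moved. The work goes in short steps, each a Python script; the robot and the scene stay as the last script left them, time stands still between calls to the robot, and variables do not carry over. Pictures are saved under pics/ and viewed, at most 10 in all, crops included, and the job is handed in when it is done.

```bash
mkdir -p pics; ls; python3 - <<'E'
from rig import arm
import cv2,numpy as np
for n in("top","scene"):
    im=arm.snapshot(n); cv2.imwrite(f"pics/{n}0.png",im[:,:,::-1]); c=arm.get_calibration(n); print(n,np.round(c["intrinsics"],1).tolist(),np.round(c["cam_to_world"],3).tolist())
print(arm.grip_depth,arm.current_t(),arm.current_tool_rot())
a=cv2.imread("pics/top0.png")
cv2.imwrite("pics/v0.png",cv2.resize(a,(800,600),interpolation=cv2.INTER_CUBIC))
E
```

```text
pics
top [[367.0, 0.0, 250.6], [0.0, 367.0, 191.4], [0.0, 0.0, 1.0]] [[0.054, -0.975, 0.217, 0.276], [-0.999, -0.051, 0.017, 0.091], [-0.006, -0.218, -0.976, 1.044], [0.0, 0.0, 0.0, 1.0]]
scene [[376.5, 0.0, 252.0], [0.0, 376.5, 191.3], [0.0, 0.0, 1.0]] [[0.546, 0.537, -0.643, 1.209], [0.838, -0.341, 0.427, -0.413], [0.01, -0.772, -0.636, 0.805], [0.0, 0.0, 0.0, 1.0]]
0.0188 0.1 [[-9.61124587e-01  2.76114762e-01 -4.07699377e-04]
 [ 2.76115041e-01  9.61124051e-01 -1.02139625e-03]
 [ 1.09827093e-04 -1.09426098e-03 -9.99999395e-01]]
```

View pics/v0.png

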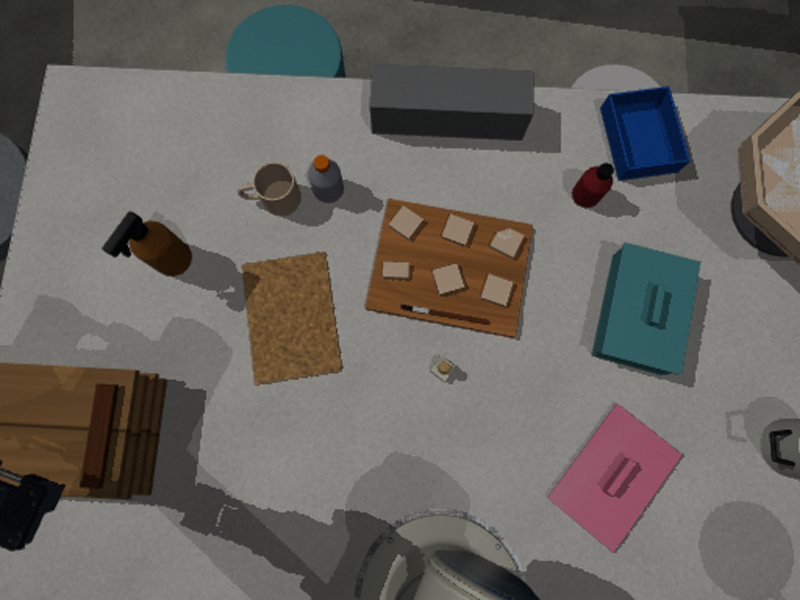

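View pics/scene0.png

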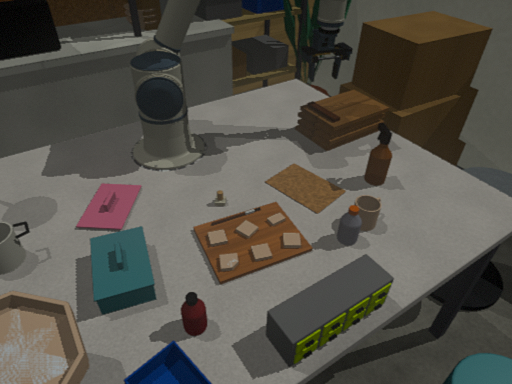

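The top view (scaled 1.5625x) shows the teal tub with its lid at (650,308), the mat at (292,318) and the board at (450,268). The short tile is at (396,270) and the chipped one at about (507,241). The pink decoy is at (617,478). The spray bottle is left of the mat, and the grey bottle and mug are above it.

```bash
cat > vis.py <<'E'
import cv2,numpy as np
from rig import arm
def ray(cal,uv,fish=False):
    K=cal["intrinsics"];T=cal["cam_to_world"];uv=np.atleast_2d(uv).astype(float)
    x=(uv[:,0]-K[0,2])/K[0,0];y=(uv[:,1]-K[1,2])/K[1,1]
    if fish:
        r=np.hypot(x,y)+1e-12;d=np.c_[np.sin(r)*x/r,np.sin(r)*y/r,np.cos(r)]
    else: d=np.c_[x,y,np.ones_like(x)]
    return T[:3,3],d@T[:3,:3].T
def plane(cal,uv,z,fish=False):
    o,d=ray(cal,uv,fish);return (o+d*((z-o[2])/d[:,2])[:,None])[:,:2]
def rect(p):
    (c,s,a)=cv2.minAreaRect((p*1000).astype(np.float32));return np.round(np.array(c)/1000,4),np.round(s,1),round(a,1)
E
python3 - <<'E'
from vis import *
c=arm.get_calibration("top");im=cv2.imread("pics/top0.png");hsv=cv2.cvtColor(im,cv2.COLOR_BGR2HSV)
for n,(u,v) in dict(lidplate=(620,330),handle=(655,305),cork=(290,320),wood=(430,225),tile=(460,228),tubside=(607,300),table=(400,400)).items(): print(n,hsv[int(v/1.5625),int(u/1.5625)])
k=1/1.5625
def P(u,v,z): return np.round(plane(c,[[u*k,v*k]],z)[0],3)
print("spray",P(172,262,0),"grey",P(329,192,0),"mug",P(281,203,0),"stamp",P(441,373,0),"red",P(588,197,0))
def blobs(m,roi,z,amin):
    x0,y0,x1,y1=[int(q*k) for q in roi];M=np.zeros_like(m);M[y0:y1,x0:x1]=m[y0:y1,x0:x1]
    for q in cv2.findContours(M,cv2.RETR_EXTERNAL,cv2.CHAIN_APPROX_NONE)[0]:
        if cv2.contourArea(q)>amin: print(np.round(q[:,0].mean(0)/k),rect(plane(c,q[:,0]+0.,z)),cv2.contourArea(q))
print("mat");blobs(cv2.inRange(hsv,(8,80,60),(25,255,255)),(235,245,350,390),.004,500)
print("teal");teal=cv2.inRange(hsv,(80,80,95),(100,255,255));blobs(teal,(590,235,710,380),.066,300)
print("tiles");blobs(cv2.inRange(hsv,(0,0,110),(30,115,255)),(372,200,530,310),.026,60)
E
```

```text
lidplate [ 93 125  96]
handle [ 93 125  94]
cork [ 16 137 112]
wood [ 13 167 107]
tile [ 17  67 144]
tubside [ 93 128  60]
table [ 20  11 134]
spray [0.558 0.53 ] grey [0.715 0.243] mug [0.688 0.334] stamp [0.376 0.013] red [ 0.731 -0.259]
mat
[290. 318.] (array([0.4657, 0.2953]), array([228. , 158.9]), 12.2) 4137.0
teal
[656. 303.] (array([ 0.5051, -0.3428]), array([135.2, 205.4]), 77.4) 3482.5
tiles
[496. 289.] (array([ 0.5315, -0.0805]), array([46.5, 47. ]), 73.4) 238.5
[448. 278.] (array([0.5478, 0.0092]), array([46.4, 46.7]), 19.6) 231.0
[395. 269.] (array([0.5601, 0.1061]), array([47.6, 27.7]), 88.4) 133.5
[507. 241.] (array([ 0.6264, -0.0976]), array([47.8, 46.7]), 64.9) 219.0
[457. 229.] (array([ 0.6439, -0.0054]), array([46.6, 46.5]), 71.1) 216.5
[405. 221.] (array([0.6538, 0.0925]), array([46.6, 47.3]), 57.3) 222.0
[469. 206.] (array([ 0.7008, -0.0203]), array([244.3,  46.3]), 81.9) 570.5
[376. 232.] (array([0.6268, 0.1491]), array([ 23.4, 137.2]), 83.2) 139.5
```

```bash
cat > mv.py <<'E'
from vis import *
def R(a):
    a=np.deg2rad(a);y=np.array([np.cos(a),np.sin(a),0]);z=np.array([0,0,-1.]);return np.c_[np.cross(y,z),y,z]
def best(xyz,a):
    """a: yaw of closing line; returns the orientation (of the two half turns) with the smaller |j6|"""
    c=[(abs(q[5]),k) for k in (a,a+180) if (q:=arm.solve_ik(xyz,R(k))) is not None]
    return R(min(c)[1])
def shot(name):
    c=arm.get_calibration("wrist");im=arm.snapshot("wrist")[:,:,::-1].copy();cv2.imwrite(f"pics/{name}.png",im);return c,im
E
python3 - <<'E'
from mv import *
arm.move_l([.173,.601,.30],feed=.3)
p=[.5051,-.3428,.30];o=best(p,77.4);arm.move_to(p,o)
c,im=shot("w_lid")
hsv=cv2.cvtColor(im,cv2.COLOR_BGR2HSV);m=cv2.inRange(hsv,(80,80,40),(100,255,255))
print(arm.current_t(),arm.current_joint_positions(),c["intrinsics"])
E
```

```text
4.0667 [-3.97171040e+01  2.32320324e+01  7.19816109e+01  3.77924673e-03
  8.47865730e+01  6.28276122e+01] [[297.31863964   0.         262.41730857]
 [  0.         297.31863964 192.99431811]
 [  0.           0.           1.        ]]
```

View pics/w_lid.png

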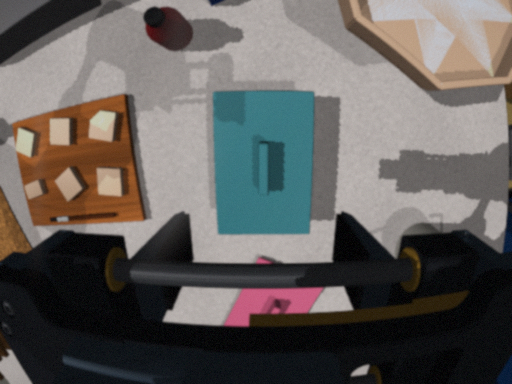

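The wrist view shows the lid at (263,162), square to the gripper. The board is on the left, with the chipped tile at (103,125) and the short tile at (35,188). Next I'll measure the plate here and grasp it.

```bash
python3 - <<'E'
from mv import *
im=cv2.imread("pics/w_lid.png");c=arm.get_calibration("wrist")
hsv=cv2.cvtColor(im,cv2.COLOR_BGR2HSV);m=cv2.inRange(hsv,(80,80,60),(100,255,255))
q=max(cv2.findContours(m,cv2.RETR_EXTERNAL,cv2.CHAIN_APPROX_NONE)[0],key=cv2.contourArea)
r=rect(plane(c,q[:,0],.066,True));print(r)
# handle top: brightest teal inside
v=hsv[130:200,245:285,2];print(v[::8,::2])
ce=r[0];a=r[2] if r[1][0]<r[1][1] else r[2]+90
if max(abs(np.sort(r[1])-[138,208]))<8 and np.hypot(*(ce-[.505,-.343]))<.012:
    p=(ce+[.5051,-.3428])/2;o=best([*p,.3],a);print(p,a)
    arm.move_l([*p,.13],o,feed=.3);arm.move_l([*p,.072],feed=.1);arm.grip(.005)
    print(arm.current_width(),arm.current_grasp_force())
    arm.move_l([*p,.16],feed=.1);print(arm.current_width(),arm.current_force(),arm.current_t())
E
```

```text
(array([ 0.508 , -0.3425]), array([135.8, 204.4]), 77.6)
[[130 132 130 132 130 126 127 132 132 131 129 129 128 130 130 126 129 127
  130 130]
 [129 133 136 118 109 104 108 107 107 112 124 128 128 130 128 128 131 131
  131 131]
 [129 130 134 125 113 107 102 119 131 131 129 104  71  73  76  76  75  77
   79  83]
 [131 128 133 123 108 105 103 121 134 132 131 108  70  73  72  75  73  78
   73  85]
 [130 127 131 123 105 103 104 122 131 134 127 102  75  75  74  77  75  77
   80  89]
 [134 129 128 126 114 104 101 121 134 134 129 105  73  75  75  78  75  77
   75  85]
 [129 129 127 127 107 104 105 121 127 131 125 104  68  72  72  74  75  78
   78  92]
 [127 126 128 124 123 113 106 121 132 135 128 102  72  76  71  78  72  79
   76  95]
 [129 127 127 127 126 131 127 126 120 120 124 109 124 129 127 131 126 127
  127 130]]
[ 0.50655 -0.34265] 77.6
0.013996958837080237 30.000009834766388
0.013869567042602882 [ 0.07979002 -0.29420554 -1.89704166] 7.7083
```

```bash
python3 - <<'E'
from mv import *
x,y=arm.current_ee_pos()[:2];o=arm.current_tool_rot();yw=np.rad2deg(np.arctan2(o[1,1],o[0,1]))
arm.move_l([x,y,.30],feed=.25)
m=[.4657,.2953]
yaw=yw+24.6  # lid long axis -12.4 -> mat 12.2
arm.move_to([*m,.30],R(yaw));print(yaw,arm.current_width(),arm.current_joint_positions().round(0) if hasattr(arm.current_joint_positions(),'round') else '')
arm.move_l([*m,.06],feed=.25);f0=np.array(arm.current_force())
z=.06
for z in (.032,.026,.024,.023,.022,.021):
    arm.move_l([*m,z],feed=.06);f=np.array(arm.current_force())-f0;print(z,f.round(1))
    if f[2]>2.5: break
arm.grip(.05);arm.move_l([*m,.10],feed=.15);arm.move_l([*m,.30],feed=.3)
shot("w_mat");print(arm.current_t())
# tile close-up pose over the board
p=[.53,.02,.30];o=best(p,90.);arm.move_to(p,o);c,im=shot("w_board");print(arm.current_t())
t=arm.snapshot("top")[:,:,::-1];cv2.imwrite("pics/top1.png",t)
v=np.hstack([cv2.imread("pics/w_mat.png")[:,60:460],im[:,60:460]]);cv2.imwrite("pics/v1.png",v)
np.save("cal.npy",c["cam_to_world"]);print(c["cam_to_world"])
E
```

```text
-77.79919123247319 0.013858919269555455 [ 26.  18.  80.  -0.  82. 104.]
0.032 [-0.9  1.7 -0.4]
0.026 [-0.9  1.9 -0.3]
0.024 [-0.7  1.2 -1. ]
0.023 [-0.5  1.9 -0.9]
0.022 [-0.2  1.2  0.3]
0.021 [-5.1 -1.6 20.2]
15.925
17.0667
[[ 0.00140266 -0.96055158 -0.27809834  0.6095696 ]
 [-0.99999613 -0.0020159   0.00191917  0.0216657 ]
 [-0.00240408  0.27809457 -0.96055069  0.46963989]
 [ 0.          0.          0.          1.        ]]
```

View pics/v1.png

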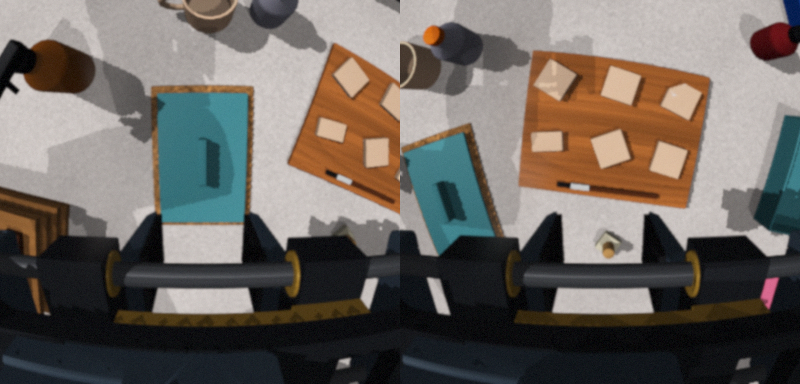

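The left half shows the lid lying squarely on the mat. In the right half, the short tile is at (547,141) and the chipped tile at (683,100). Next I'll measure both and find the missing corner.

```bash
python3 - <<'E'
from mv import *
im=cv2.imread("pics/w_board.png");c=arm.get_calibration("wrist");c["cam_to_world"]=np.load("cal.npy")
hsv=cv2.cvtColor(im,cv2.COLOR_BGR2HSV)
def tiles(m,cal,fish,lim):
  for q in cv2.findContours(m,cv2.RETR_EXTERNAL,cv2.CHAIN_APPROX_NONE)[0]:
    if not 100<cv2.contourArea(q)<2500: continue
    p=plane(cal,q[:,0],.026,fish)
    ce=p.mean(0)
    if not(.5<ce[0]<.69 and -.13<ce[1]<.14):continue
    r=cv2.minAreaRect((p*1000).astype(np.float32));b=cv2.boxPoints(r)/1000
    d=[np.hypot(*(p-k).T).min()*1000 for k in b]
    print(q[:,0].mean(0).round(),rect(p),"corner gaps",np.round(d,1),"worst dir",round(float(np.rad2deg(np.arctan2(*(b[np.argmax(d)]-np.array(r[0])/1000)[::-1]))),1))
print("wrist");tiles(cv2.inRange(hsv,(0,0,150),(30,130,255)),c,True,0)
t=cv2.imread("pics/top1.png");h=cv2.cvtColor(t,cv2.COLOR_BGR2HSV)
print("top");tiles(cv2.inRange(h,(0,0,110),(30,115,255)),arm.get_calibration("top"),False,0)
v=np.hstack([cv2.resize(im[60:200,310:390],None,fx=4,fy=4),cv2.resize(im[60:200,180:260],None,fx=4,fy=4)]);cv2.imwrite("pics/v2.png",v)
mm=cv2.inRange(h,(80,80,80),(100,255,255));mm[:,:150]*=1;mm[:150]=0;mm[:,250:]=0
q=max(cv2.findContours(mm,cv2.RETR_EXTERNAL,cv2.CHAIN_APPROX_NONE)[0],key=cv2.contourArea)
print("lid",rect(plane(arm.get_calibration("top"),q[:,0],.016)))
E
```

```text
wrist
top
lid (array([0.4644, 0.2949]), array([206. , 135.4]), 12.3)
```

View pics/v2.png

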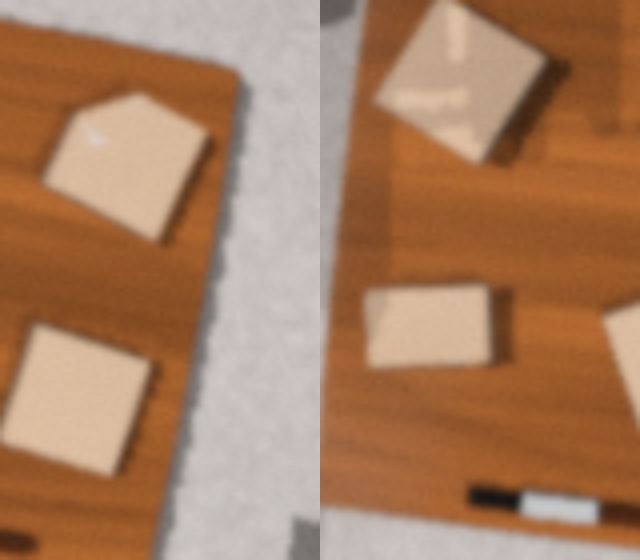

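The crop shows the chipped tile with its upper-left corner missing, and the short tile is about 48 x 30. The lid is centred on the mat. My tile contours were nested inside the table's mask, so I'll rerun with RETR_LIST.

```bash
python3 - <<'E'
from mv import *
im=cv2.imread("pics/w_board.png");c=arm.get_calibration("wrist");c["cam_to_world"]=np.load("cal.npy")
def tiles(im,lo,cal,fish):
  m=cv2.inRange(cv2.cvtColor(im,cv2.COLOR_BGR2HSV),lo,(30,125,255))
  for q in cv2.findContours(m,cv2.RETR_LIST,cv2.CHAIN_APPROX_NONE)[0]:
    if not 100<cv2.contourArea(q)<2500: continue
    p=plane(cal,q[:,0],.026,fish); ce=p.mean(0)
    if not(.5<ce[0]<.69 and -.13<ce[1]<.14):continue
    r=cv2.minAreaRect((p*1000).astype(np.float32));b=cv2.boxPoints(r)/1000
    d=[np.hypot(*(p-k).T).min()*1000 for k in b]
    print(q[:,0].mean(0).round(),rect(p),"gaps",np.round(d,1),"worst dir",round(float(np.rad2deg(np.arctan2(*(b[np.argmax(d)]-np.array(r[0])/1000)[::-1]))),1))
print("wrist");tiles(im,(0,0,120),c,True)
print("top");tiles(cv2.imread("pics/top1.png"),(0,0,110),arm.get_calibration("top"),False)
E
```

```text
wrist
[328. 160.] (array([ 0.5343, -0.0782]), array([51.1, 49.3]), 73.6) gaps [2.4 2.1 2.2 2.7] worst dir 117.6
[207. 141.] (array([0.5627, 0.1075]), array([48.2, 30.7]), 88.9) gaps [1.7 1.5 2.5 1.5] worst dir 56.4
[270. 148.] (array([0.5504, 0.0109]), array([50.1, 49.3]), 19.1) gaps [2.4 2.2 2.2 2.7] worst dir 63.7
[341. 100.] (array([ 0.6288, -0.0952]), array([51.5, 49.4]), 65.3) gaps [ 2.7  2.2 14.3  2.4] worst dir 21.5
[280.  85.] (array([ 0.6463, -0.0038]), array([48.8, 48.9]), 72.3) gaps [1.9 2.1 2.4 2.1] worst dir 27.3
[214.  79.] (array([0.656 , 0.0938]), array([49.1, 49.4]), 57.5) gaps [2.4 3.3 2.8 1.5] worst dir -77.3
top
```

```bash
cat > job.py <<'E'
from mv import *
tub=np.array([.507,-.3427]);ta=-12.4;tx=np.array([np.cos(np.deg2rad(ta)),np.sin(np.deg2rad(ta))])
def do(xy,yaw,w,own,dx):
    arm.grip(w+.018)
    p=[*xy,.20];arm.move_to(p,best(p,yaw))
    arm.move_l([*xy,.06],feed=.25);arm.move_l([*xy,.0165],feed=.08);arm.grip(w-.02)
    print("grip",arm.current_width(),arm.current_grasp_force(),arm.current_t())
    if abs(arm.current_width()-w)>.004: return False
    arm.move_l([*xy,.06],feed=.1);arm.move_l([*xy,.20],feed=.3)
    d=[*(tub+tx*dx),.20];arm.move_to(d,best(d,ta+90));print("held",arm.current_width())
    arm.move_l([*d[:2],.08],feed=.25);arm.move_l([*d[:2],.013],feed=.1)
    arm.grip(w+.016);arm.move_l([*d[:2],.09],feed=.15);arm.move_l([*d[:2],.20],feed=.3);print(arm.current_t());return True
E
python3 - <<'E'
from job import *
a=np.deg2rad(65.2);xy=np.array([.6276,-.0964])-.009*np.array([np.cos(a),np.sin(a)])
if do(xy,-24.8,.048,0,.042): print(do(np.array([.5614,.1068]),-1.3,.030,0,-.048))
p=[.45,-.2,.32];arm.move_to(p,best(p,90.));c,im=shot("w_end")
t=arm.snapshot("top")[:,:,::-1];cv2.imwrite("pics/v3.png",np.hstack([im[:,100:450],t[100:270].repeat(1,0)[:, 60:470] if 0 else cv2.copyMakeBorder(t[100:270,60:470],0,214,0,0,cv2.BORDER_CONSTANT)]))
E
```

```text
grip 0.048053239106451075 30.000253105536103 20.6417
held 0.04771651323441215
25.9417
grip 0.029740908084424682 30.00071793794632 29.8917
held 0.029611644134746852
35.8333
True
```

View pics/v3.png

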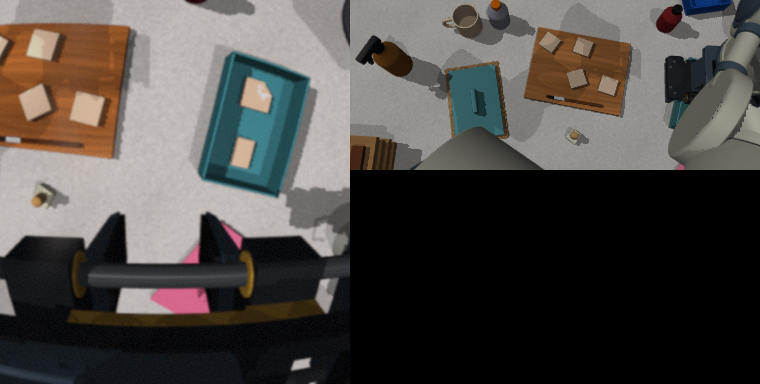

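Both tiles lie flat in the tub, at (256,95) and (242,153) in the left half. The lid is on the mat, the four whole tiles and the bystanders look undisturbed, and the gripper is clear of everything.

```bash
python3 -c "
from rig import arm
print(arm.sign_off(),arm.current_t())"
```

```text
the job is handed in; nothing more can be done
the job is handed in; nothing more can be done
```

I handed the job in after about 37 s of robot time: the lid lies handle up about 1 mm from the mat's centre, both broken tiles lie flat in the tub, and in the last pictures everything else looked undisturbed. The simulator gave no pass or fail result.

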